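Put the rework hand tools away in their tray

ROBOT

A 6-joint arm with a two-finger parallel gripper is mounted at the origin on a cart in front of the work surface, level with it; the furniture and walls round the work are solid. World frame = base frame: x ahead of the robot, y to its left, z up, the work surface at z = 0. Lengths are in m, angles in rad, forces in N, time in s.
With the tool pointing down it reaches from about 0.375 to 0.75 m from the base axis. Payload 9 kg.
Tool frame: the origin (TCP) lies between the finger pads; the fingertips stand 14 mm ahead of it and the grasp point (between the pads) lies 5 mm behind it (arm.tcp_to_tips is the distance from the TCP to the fingertips, in m); z points along the fingers, y is the line along which they close (so a half turn about z gives the same grasp; the last joint's range is limited). The gripper opens to 85 mm and grips with 20 to 120 N. Pads are 22 mm wide; open, the fingers measure 114 mm over their backs; the gripper's body (76 mm by 85 mm) begins 54 mm behind the grasp point. The pads swing forward as they close: fully open they stand 13 mm farther back than shut.
Start: joints at [-1.436, 0.104, 0.097, 1.564, 0, 1.353], TCP at [0.207, -0.563, 0.245] pointing down, gripper open.
Joint ranges: [-2.99, 2.99], [-0.84, 1.86], [-1.1, 1.16], [-1.84, 2.11], [-1.51, 1.56], [-3.14, 3.14]. Speed limits (rad/s): [2.22, 2.22, 2.57, 3.14, 3.14, 3.14].

INTERFACE

Orientations are given as a 3x3 rotation matrix whose columns are the frame's x, y, z axes.
In Python, from station import arm, vision, order gives the robot as it stands.
- The arm moves only by the tool jog_arm, never from a script. Its argument "rows" is a list of rows, each a list of 7 numbers: the shift along the world's x, y, z in mm, then the turn, a rotation vector about the world's x, y, z in degrees, then the opening, from 0 (shut) to 1 (fully open). A call has 1 to 5 rows; each row is the pose to reach, as a shift and turn from the pose commanded when the call began; what a row does not reach only later rows make up. A row lasts 1/12 s, in which the tool goes at most 41.7 mm and 7.16 degrees, less where a joint would pass 70% of its speed; a pose out of reach is approached as far as the arm can. A call with a gripper value outside its range is refused whole. The fingers move at their own pace and stop on an object; "newtons" is the grip in N (left out, the last holds). Time passes only in rows, so rows that repeat a pose let the fingers close. It gives the time, the measured TCP pose, the force, the opening and the grip force at its end, in the units of the state.
- arm.state(): the state, without advancing time (a new reading comes with each control period).
- vision.capture(name): name is "scene" or "top" or "wrist"; returns a dict with "img" (384x512x3 uint8, blue, green, red), "fx", "fy", "cx", "cy" (pixels), "eye" and "rotation" of the camera in the world; the wrist camera has in their place "T_tool_cam" (4x4, takes a point from camera to tool coordinates, whose origin is the TCP and whose axes are the flange's). Camera axes: x right, y up, looking along -z (the intrinsics and any distortion apply to the point x, -y, -z); pixel columns grow to the right and rows downward; lengths in m; the calibration is good to about 2 mm. A picture is of the moment at which its call begins: read the wrist's pose just before it. There is no depth.
- order.sign_off(): hands the job in; it is judged then, once.
The state is a dict: "time": time; "q": joint angles; "joint_velocities": joint speeds; "effort": joint torques, N m; "ee_pos": TCP position; "eef_rot": TCP orientation; "ft_force": force on the tool from outside, world axes, zero at the start; "torque": the same for the moment, N m; "gripper_width": finger opening in m; "grip_force": force on a finger pad.
Only numpy, scipy, OpenCV 4.12 (cv2) and the standard library are available. Lean on these libraries where they do the work, as an engineer would, in place of code of your own. Each camera call takes 0.05 s, during which the arm holds its last target. There are 200 camera calls.

TASK

The brush has been dumped across the tool tray and two more tools lie about the bench. Put all three away in the tray: the desoldering pump in the narrow long pocket, the brush in the wider long pocket and the side cutters in the short stepped pocket. Each must lie flat on its pocket's floor, right way up, with its working end (nozzle, bristles, jaws) pointing away from the tray's wire handle. Leave the heat sink, the jar, the paste tin and the tape roll where they stand, and do not drop the tools.

Things in the scene. Friction and masses are not known exactly. Their poses are not given: they have to be found in the camera images.
- tray: Flat black carrier tray, fixed, 178 x 190 mm (x by y), base 4 mm thick, 12 mm high lips along both long sides; origin: centre of its underside. It holds three grey inserts side by side along its x, 56 mm apart, in any order. A steel wire handle sticks out 23 mm beyond its +y end, at 7 mm height.
- black_tote: Obstacle, fixed: open black tote 112 mm high right of the tray, from world x 0.52 to 0.81, y 0.035 to 0.335, with upright boards in its right part up to 235 mm. (A bench lip 84 mm high runs along world x = 0.36.)
- magnifier_lamp: Obstacle, fixed: lamp. Its thin post, 0.54 m high, stands at world (0.45, 0.055) on a round base 110 mm across and 52 mm high, between tools and tray; its boom and its head (a ring over world x 0.76 to 0.88, y -0.07 to 0.13) are more than 0.45 m up.
- power_unit: Obstacle, fixed: grey power unit 190 mm high with a top handle, at world x 0.475 to 0.54, y -0.23 to -0.085.
- pump_insert: Grey insert, 55 x 184 x 13 mm, fixed in the tray; origin: centre of its underside, long axis = y, +y end at the tray's handle. Pocket centred on the origin, floor 3 mm above it, walls 10 mm above the floor, none within 40 mm of the middle (room for fingertips). This one has the narrow long pocket, 30 x 174 mm, for the desoldering pump.
- brush_insert: Grey insert, 55 x 184 x 13 mm, fixed in the tray; origin: centre of its underside, long axis = y, +y end at the tray's handle. Pocket centred on the origin, floor 3 mm above it, walls 10 mm above the floor, none within 40 mm of the middle (room for fingertips). This one has the wider long pocket, 38 x 174 mm, for the brush.
- cutter_insert: Grey insert, 55 x 184 x 13 mm, fixed in the tray; origin: centre of its underside, long axis = y, +y end at the tray's handle. Pocket centred on the origin, floor 3 mm above it, walls 10 mm above the floor, none within 40 mm of the middle (room for fingertips). Short stepped pocket for the side cutters: 132 mm long, 49 wide at the +y end (grips), 28 at the -y end (jaws).
- pump: Desoldering pump, a blue and white plastic tube 21 x 158 x 20 mm, loose on the bench; solid as a box 20 wide, 158 long, 20 high. Origin: centre of its underside; long axis = its y, nozzle at +y, plunger knob at -y. 60 g or so.
- pump_tip (a point): Nozzle end of the pump, 75 mm from its origin along its +y.
- cutters: Side cutters with red grips, 41 x 123 x 10 mm, lying flat and loose on the bench. Origin: centre of its underside; long axis = its y, jaws at -y, grips at +y. 28 mm wide at the origin, tapering to the jaws, 40 mm wide from 14 to 45 mm toward the grips. 75 g or so.
- cutters_tip (a point): Jaw end of the cutters, 58 mm from their origin along their -y.
- brush: Black antistatic brush, 26 x 165 x 8 mm, loose, lying flat across the walls of the inserts at the start (underside 17 mm above the bench). Origin: centre of its underside; long axis = its y, bristles at -y, handle end at +y; about 20 mm wide at the origin. 30 g or so.
- brush_tip (a point): Bristle end of the brush, 78 mm from its origin along its -y.
- heat_sink: Black finned heat sink 47 x 44 x 48 mm, loose bystander; origin: centre of its underside.
- parts_jar: Clear jar with a green cap, 52 mm across, 68 mm high, loose bystander; origin: centre of its underside.
- paste_tin: Round white paste tin, 55 mm across, 27 mm high, loose bystander; origin: centre of its underside.
- tape_roll: Brown tape roll 53 mm across, 19 mm high, loose bystander; origin: centre of its underside.

How it is judged:
By the outcome, as a careful person would: the job done as asked, in the order asked, and still so for the second after the job is handed in, with the robot touching nothing.
It also fails if it takes over 70 s, if anything falls off the work surface, if the arm or the gripper's body presses on something with over 40 N, if the wrist force passes 120 N, or if a joint passes its speed limit or range.

## Working session

There is one attempt and no reset: what is moved stays moved. The work goes in short steps, Python scripts to look and compute and a tool call to move; the robot and the scene stay as the last step left them, time stands still between calls to the robot, and variables do not carry over. Pictures are saved under pics/ and viewed, at most 10 in all, crops included, and the job is handed in when it is done.

Besides the shell and the picture viewer there is one more tool, called after ">>>" as name(argument=value, ...), one argument or row to a line, values as JSON. jog_arm: Moves the arm, as the interface text tells. Its arguments: {"type":"object","properties":{"rows":{"type":"array","items":{"type":"array","items":{"type":"number"}}},"newtons":{"type":"number"}},"required":["rows"]}

```bash
ls; mkdir -p pics; cat > h.py <<'E'
import numpy as np, cv2
from station import arm, vision, order
def cap(n):
    s=arm.state(); c=vision.capture(n)
    if n=="wrist":
        T=np.eye(4);T[:3,:3]=np.array(s["eef_rot"]);T[:3,3]=s["ee_pos"]
        M=T@np.array(c["T_tool_cam"]); c["eye"]=M[:3,3]; c["rotation"]=M[:3,:3]
    return c
def ray(c,u,v,z):
    d=np.array(c["rotation"])@np.array([(u-c["cx"])/c["fx"],-(v-c["cy"])/c["fy"],-1.]);e=np.array(c["eye"])
    return e+d*(z-e[2])/d[2]
def proj(c,p):
    q=np.array(c["rotation"]).T@(np.array(p)-np.array(c["eye"]))
    return c["cx"]+c["fx"]*q[0]/-q[2], c["cy"]-c["fy"]*q[1]/-q[2]
E
python3 - <<'E'
from h import *
for n in("scene","top"):
    c=cap(n);cv2.imwrite(f"pics/{n}0.png",cv2.resize(c["img"],(800,600),interpolation=cv2.INTER_CUBIC))
    np.save(f"{n}0.npy",c,allow_pickle=True)
    print({k:np.round(v,4).tolist() for k,v in c.items() if k!="img"})
s=arm.state();print(s["eef_rot"],s["gripper_width"],s["ft_force"],arm.tcp_to_tips)
E
```

```text
pics
{'fx': 429.7427, 'fy': 429.7427, 'cx': 259.6334, 'cy': 187.4515, 'eye': [-0.1654, 1.2107, 0.923], 'rotation': [[-0.8398, 0.3179, -0.4402], [-0.5428, -0.4685, 0.6971], [0.0154, 0.8243, 0.566]]}
{'fx': 416.1787, 'fy': 416.1787, 'cx': 262.4415, 'cy': 192.1979, 'eye': [0.2319, 0.0361, 1.2639], 'rotation': [[0.2011, 0.9467, -0.2516], [-0.9796, 0.1957, -0.0465], [0.0053, 0.2558, 0.9667]]}
[[ 9.38423086e-01  3.45488185e-01 -1.58142001e-04]
 [ 3.45488120e-01 -9.38422363e-01  1.19457350e-03]
 [ 2.64307038e-04 -1.17565153e-03 -9.99999274e-01]] 0.08504838740393841 [ 0.26055535 -0.00311645  0.42917374] 0.014
```

View pics/scene0.png

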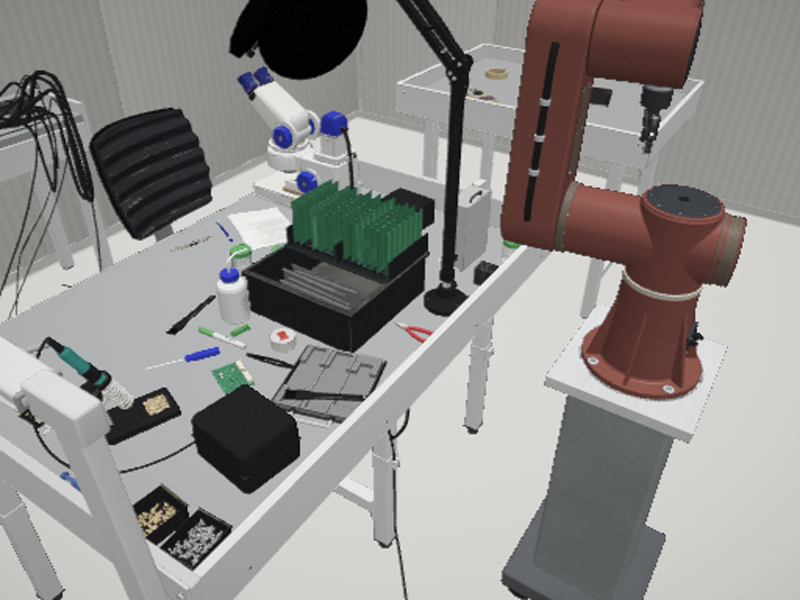

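View pics/top0.png

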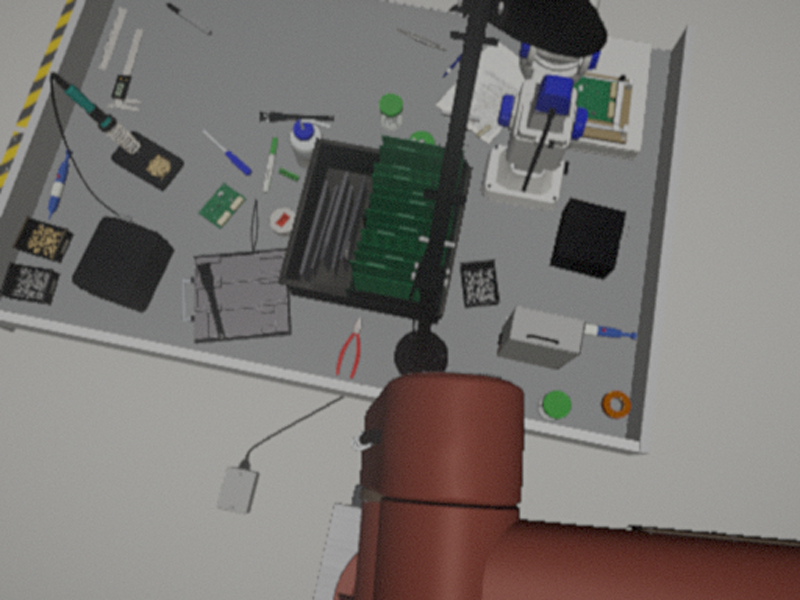

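The views show the tray at top-px (242,295) with its handle on the left. The brush lies across the tray's handle end, from (205,265) to (222,335). The cutters are near (350,350) with jaws up, and a blue and white tool beside the power unit at (610,333) is probably the pump.

```bash
python3 - <<'E'
from h import *
c=np.load("top0.npy",allow_pickle=True).item()
for n,u,v,z in [("tray handleTL",193,257,.017),("TR",288,248,.017),("BL",194,341,.017),("BR",290,333,.017),("brA",205,265,.02),("brB",222,335,.02),("cutjaw",359,322,.008),("cutgrL",340,374,.008),("cutgrR",357,374,.008),("pumpL",588,330,.01),("pumpR",635,336,.01),("jar",557,404,.068),("tape",617,405,.019),("hs",480,283,.048),("tin",283,220,.027),("blue2",58,185,.01),("lampbase",420,352,.052)]:
    print(n,np.round(ray(c,u/1.5625,v/1.5625,z)[:2],3))
im=c["img"]
a=cv2.resize(im[145:250,110:240],(800,646))[:600]
b=cv2.resize(im[195:275,310:415],(600,457))
cv2.imwrite("pics/t1.png",a);cv2.imwrite("pics/t2.png",b)
E
```

```text
tray handleTL [0.556 0.543]
TR [0.614 0.36 ]
BL [0.391 0.492]
BR [0.444 0.313]
brA [0.544 0.513]
brB [0.413 0.441]
cutjaw [0.495 0.187]
cutgrL [0.387 0.2  ]
cutgrR [0.393 0.168]
pumpL [ 0.57 -0.26]
pumpR [ 0.577 -0.352]
jar [ 0.406 -0.209]
tape [ 0.434 -0.331]
hs [ 0.61  -0.032]
tin [0.667 0.382]
blue2 [0.653 0.866]
lampbase [0.452 0.056]
```

View pics/t1.png

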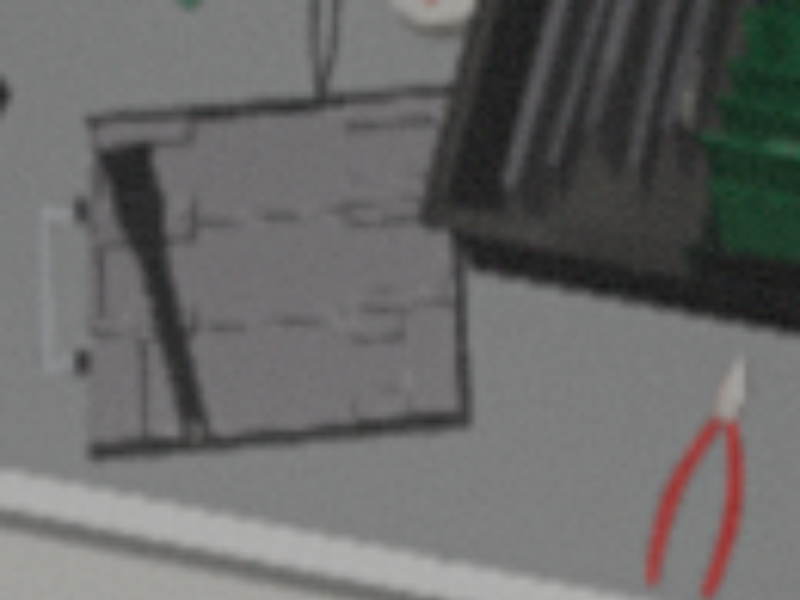

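The crop shows the tray turned by about 17°, with the near row looking like the short cutter pocket (end line at px 145). The brush has its bristles at the far end (130,160) and its handle end at (200,430). Next is a wrist look at the pump.

>>> jog_arm(
  rows=[
    [40,40,60,0,0,7,1],
    [70,60,100,0,0,14,1],
    [100,80,130,0,0,21,1],
    [130,100,150,0,0,28,1],
    [165,120,155,0,0,35,1],
  ],
)

```text
time: 0.52
ee_pos: [0.333, -0.4678, 0.3809]
eef_rot: [[0.567, 0.824, 0.001], [0.824, -0.567, -0.002], [-0.001, 0.002, -1.0]]
ft_force: [-0.1, -0.7, 0.1]
gripper_width: 0.0855
grip_force: 0.0
```

>>> jog_arm(
  rows=[
    [30,30,10,0,0,7,1],
    [60,60,20,0,0,14,1],
    [90,90,20,0,0,21,1],
    [110,120,20,0,0,28,1],
    [110,130,20,0,0,31,1],
  ],
)

```text
time: 0.93
ee_pos: [0.4457, -0.3342, 0.3984]
eef_rot: [[0.055, 0.998, 0.001], [0.998, -0.055, 0.001], [0.001, 0.001, -1.0]]
ft_force: [-0.0, 0.0, 0.1]
gripper_width: 0.0853
grip_force: 0.0
```

>>> jog_arm(
  rows=[
    [0,0,0,0,0,0,1],
    [0,0,0,0,0,0,1],
  ],
)

```text
time: 1.1
ee_pos: [0.4428, -0.338, 0.3983]
eef_rot: [[0.066, 0.998, -0.0], [0.998, -0.066, -0.0], [-0.0, -0.0, -1.0]]
ft_force: [-0.4, -0.9, 0.2]
gripper_width: 0.0852
grip_force: 0.0
```

```bash
python3 - <<'E'
from h import *
s=arm.state();print(np.round(s["q"],3),np.round(s["ee_pos"],3),np.round(s["eef_rot"],3).tolist(),s["time"])
c=cap("wrist");print(np.round(c["T_tool_cam"],3).tolist(),c["fx"],c["cx"],c["cy"])
np.save("w1.npy",c,allow_pickle=True)
cv2.imwrite("pics/w1.png",c["img"])
E
```

```text
[-0.887  0.073  0.349  1.847 -0.     0.75 ] [ 0.443 -0.338  0.398] [[0.066, 0.998, -0.0], [0.998, -0.066, -0.0], [-0.0, -0.0, -1.0]] 1.1
[[0.001, 0.962, 0.273, 0.069], [1.0, -0.001, -0.001, -0.001], [-0.001, 0.273, -0.962, -0.127], [0.0, 0.0, 0.0, 1.0]] 285.1128530013634 253.75036364467735 193.75216967792664
```

View pics/w1.png

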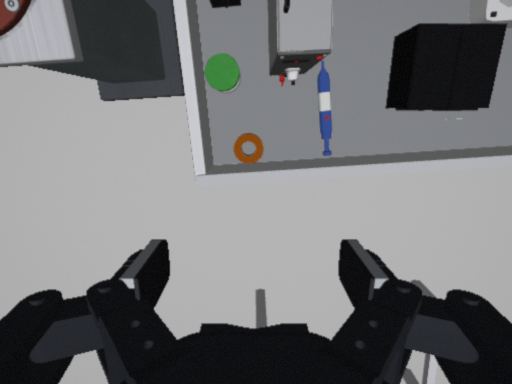

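The pump is at wrist-px (325,105). Its nozzle is up at (323,62), toward the robot's +y, and its knob is at (327,153), about 30 px right of the power unit's face. The jar and tape roll are clear of it.

```bash
cat >> h.py <<'E'
def blob(m,near=None):
    n,l,st,ce=cv2.connectedComponentsWithStats(m.astype(np.uint8))
    k=1+np.argmax(st[1:,4]) if near is None else 1+np.argmin(np.hypot(*(ce[1:]-near).T)+1e3*(st[1:,4]<20))
    ys,xs=np.nonzero(l==k);return np.c_[xs,ys].astype(float)
def obb(c,px,z):
    P=np.array([ray(c,u,v,z)[:2] for u,v in px]).astype(np.float32)*1000
    return cv2.minAreaRect(P)
E
python3 - <<'E'
from h import *
c=np.load("w1.npy",allow_pickle=True).item()
im=c["img"].astype(int);b,g,r=im[...,0],im[...,1],im[...,2]
m=(b-r>35)&(b>60)
m=np.zeros_like(m)|m; m[:, :300]=0;m[:,345:]=0;m[158:]=0
ys,xs=np.nonzero(m);px=np.c_[xs,ys].astype(float);print(len(px),px.min(0),px.max(0))
print(obb(c,px,.01))
for u,v in((323,58),(323.5,72),(327,153)):print(np.round(ray(c,u,v,.01),4))
print("PU face", np.round(ray(c,330,50,.19),3),"PUbottom",np.round(ray(c,330,62,.0),3),"wall",np.round(ray(c,400,158,.084),3))
t=np.load("top0.npy",allow_pickle=True).item()
for p in ((.45,.055,.54),):print(np.array(proj(np.load("scene0.npy",allow_pickle=True).item(),p))*1.5625,np.array(proj(t,p))*1.5625)
E
```

```text
637 [318.  61.] [331. 155.]
((570.045166015625, -272.22418212890625), (19.560020446777344, 157.88922119140625), 3.167898178100586)
[ 0.5669 -0.1892  0.01  ]
[ 0.5678 -0.2108  0.01  ]
[ 0.5743 -0.3472  0.01  ]
PU face [ 0.532 -0.21   0.19 ] PUbottom [ 0.581 -0.195  0.   ] wall [ 0.669 -0.351  0.084]
[459.99280921  74.13463262] [428.62536903 278.81126428]
```

>>> jog_arm(
  rows=[
    [-35,20,10,0,0,7,1],
    [-70,40,20,0,0,14,1],
    [-105,60,30,0,0,21,1],
    [-140,80,40,0,0,28,1],
    [-150,85,40,0,0,30,1],
  ],
)

```text
time: 1.57
ee_pos: [0.2892, -0.252, 0.4411]
eef_rot: [[-0.445, 0.896, 0.001], [0.896, 0.445, -0.003], [-0.003, -0.001, -1.0]]
ft_force: [1.3, -0.5, 0.5]
gripper_width: 0.0857
grip_force: 0.0
```

>>> jog_arm(
  rows=[
    [0,35,0,0,0,6,1],
    [0,70,0,0,0,12,1],
    [0,105,0,0,0,18,1],
    [0,105,0,0,0,18,1],
  ],
)

```text
time: 1.9
ee_pos: [0.2917, -0.1452, 0.4399]
eef_rot: [[-0.701, 0.713, 0.002], [0.713, 0.701, -0.001], [-0.002, 0.001, -1.0]]
ft_force: [0.3, -0.3, -0.2]
gripper_width: 0.0857
grip_force: 0.0
```

```bash
python3 - <<'E'
from h import *
s=arm.state();print(np.round(s["q"],3),np.round(s["ee_pos"],3),np.round(s["eef_rot"],3).tolist(),s["time"],s["ft_force"])
E
```

```text
[-8.720e-01 -5.490e-01 -9.100e-02  2.026e+00  1.000e-03 -7.800e-02] [ 0.292 -0.145  0.44 ] [[-0.701, 0.713, 0.002], [0.713, 0.701, -0.001], [-0.002, 0.001, -1.0]] 1.9 [ 0.34309431 -0.31700293 -0.15075403]
```

>>> jog_arm(
  rows=[
    [-12,35,0,0,0,7,1],
    [-25,70,0,0,0,14,1],
    [-30,105,0,0,0,21,1],
    [-30,140,0,0,0,28,1],
    [-30,170,0,0,0,35,1],
  ],
)

```text
time: 2.32
ee_pos: [0.2621, 0.0222, 0.4387]
eef_rot: [[-0.982, 0.187, 0.001], [0.187, 0.982, -0.0], [-0.001, -0.0, -1.0]]
ft_force: [0.5, -0.5, 0.2]
gripper_width: 0.0855
grip_force: 0.0
```

>>> jog_arm(
  rows=[
    [0,35,0,0,0,7,1],
    [0,70,0,0,0,14,1],
    [0,105,0,0,0,21,1],
    [0,140,0,0,0,28,1],
    [10,175,0,0,0,35,1],
  ],
)

```text
time: 2.73
ee_pos: [0.2714, 0.1929, 0.439]
eef_rot: [[-0.937, -0.348, 0.002], [-0.348, 0.937, -0.0], [-0.002, -0.001, -1.0]]
ft_force: [1.6, -1.6, 1.2]
gripper_width: 0.0853
grip_force: 0.0
```

>>> jog_arm(
  rows=[
    [20,30,0,0,0,4,1],
    [40,60,0,0,0,4,1],
    [75,80,-10,0,0,4,1],
    [110,100,-30,0,0,4,1],
    [140,120,-45,0,0,4,1],
  ],
)

```text
time: 3.15
ee_pos: [0.4138, 0.3121, 0.3925]
eef_rot: [[-0.912, -0.409, 0.001], [-0.409, 0.912, -0.0], [-0.0, -0.0, -1.0]]
ft_force: [0.4, -0.3, -0.3]
gripper_width: 0.0852
grip_force: 0.0
```

```bash
python3 - <<'E'
from h import *
s=arm.state();print(np.round(s["q"],3),np.round(s["ee_pos"],3),np.round(s["eef_rot"],3).tolist(),s["time"],s["ft_force"])
E
```

```text
[ 0.394 -0.053  0.211  1.834 -0.    -0.028] [0.414 0.312 0.393] [[-0.912, -0.409, 0.001], [-0.409, 0.912, -0.0], [-0.0, -0.0, -1.0]] 3.15 [ 0.42238487 -0.34648157 -0.32556611]
```

>>> jog_arm(
  rows=[
    [30,28,0,0,0,0,1],
    [60,56,0,0,0,0,1],
    [90,84,-20,0,0,0,1],
    [120,112,-40,0,0,0,1],
    [120,115,-40,0,0,0,1],
  ],
)

```text
time: 3.57
ee_pos: [0.5352, 0.4272, 0.3446]
eef_rot: [[-0.913, -0.408, -0.008], [-0.408, 0.913, -0.004], [0.009, -0.0, -1.0]]
ft_force: [-0.3, -1.1, -2.9]
gripper_width: 0.0855
grip_force: 0.0
```

>>> jog_arm(
  rows=[
    [0,0,0,0,0,0,1],
  ],
)

```text
time: 3.65
ee_pos: [0.5336, 0.4265, 0.3473]
eef_rot: [[-0.913, -0.409, -0.007], [-0.409, 0.913, -0.004], [0.008, -0.0, -1.0]]
ft_force: [-0.6, 0.4, -0.3]
gripper_width: 0.0855
grip_force: 0.0
```

```bash
python3 - <<'E'
from h import *
s=arm.state();print(np.round(s["q"],3),np.round(s["ee_pos"],3))
c=cap("wrist");np.save("w2.npy",c,allow_pickle=True)
cv2.imwrite("pics/w2.png",cv2.resize(c["img"],(800,600),interpolation=cv2.INTER_CUBIC))
E
```

```text
[0.483 0.464 0.709 1.823 0.    0.062] [0.534 0.426 0.347]
```

View pics/w2.png

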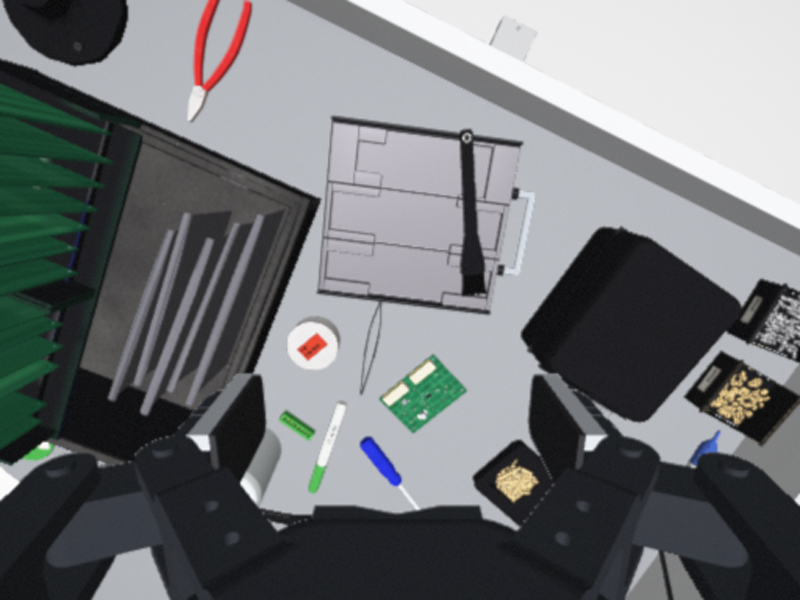

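The wrist view shows the tray corners at about (333,118), (522,143), (490,312) and (318,292), with the handle at right (530,235). The brush runs from its handle end (467,137) to its bristles (473,290), and the cutters have their jaws at (195,115). The near insert is the stepped one; I'll zoom in to compare the other two.

```bash
python3 - <<'E'
from h import *
c=np.load("w2.npy",allow_pickle=True).item()
x0,y0=195,68
a=c["img"][y0:y0+140,x0:x0+155]
cv2.imwrite("pics/w2c.png",cv2.convertScaleAbs(cv2.resize(a,None,fx=4.2,fy=4.2,interpolation=cv2.INTER_CUBIC),alpha=1.3,beta=-40))
E
```

```text
(no output)
```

View pics/w2c.png

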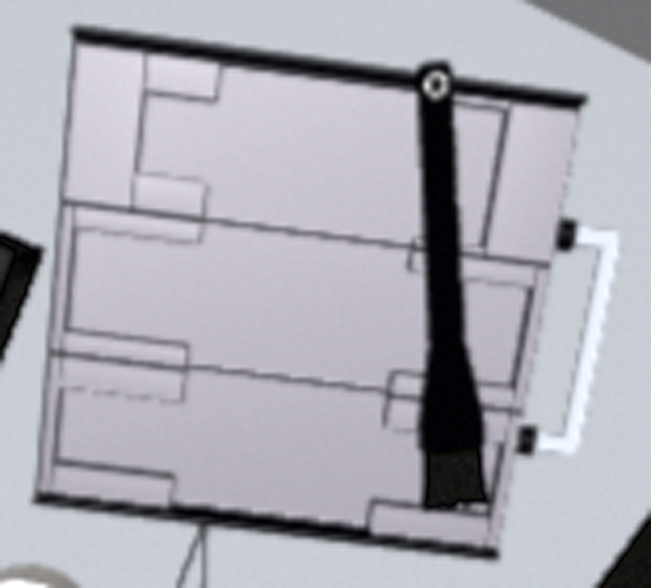

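The middle insert's pocket takes about 0.62 of its width (the 38 mm brush pocket) and the far one about 0.5 (the pump pocket). In order from near to far they are cutter, brush, pump.

```bash
python3 - <<'E'
from h import *
c=np.load("w2.npy",allow_pickle=True).item()
f=lambda u,v,z:ray(c,u/4.2+195-.4,v/4.2+68-.4,z)[:2]
loc=np.array([(-28,-92),(-28,92),(28,-92),(28,92)])/1e3
W=np.array([f(*p,.017) for p in((65,203),(549,265),(50,353),(522,410))])
a=loc-loc.mean(0);b=W-W.mean(0)
th=np.arctan2((a[:,0]*b[:,1]-a[:,1]*b[:,0]).sum(),(a*b).sum())
R=np.array([[np.cos(th),-np.sin(th)],[np.sin(th),np.cos(th)]])
print("tray",W.mean(0),np.degrees(th),np.round((W-W.mean(0))@R*1000,1))
ctr=W.mean(0)
for n,p in dict(lip1=(75,28),lip2=(583,98),lip3=(38,500),lip4=(497,555)).items():print(n,np.round((f(*p,.014)-ctr)@R*1000,1))
for k in(-.056,0,.056):print("insert",k,ctr+R@[k,0])
A=f(434,63,.025);B=f(456,507,.025);d=B-A
print("brush",A,B,np.linalg.norm(d),np.degrees(np.arctan2(d[1],d[0])),"origin",B-d/np.linalg.norm(d)*.0825)
for n,u,v in(("mid",442,285),("neckL",423,200),("neckR",455,200)):print(n,f(u,v,.025))
# cutters
im=c["img"].astype(int);m=(im[...,2]-im[...,1]>60);m[:,:110]=0;m[:,170:]=0;m[80:]=0
ys,xs=np.nonzero(m);print("red",obb(c,np.c_[xs,ys].astype(float),.006))
print("jaw tip",ray(c,191/1.5625,121/1.5625,.005),"boxblack z?",ray(c,523/1.5625,335/1.5625,0),ray(c,610/1.5625,228/1.5625,.08))
print("tin",ray(c,313/1.5625,344/1.5625,.027))
E
```

```text
tray [0.49939947 0.43195669] 17.151951255531408 [[-27.8 -90.5]
 [-27.7  91.1]
 [ 28.  -91.6]
 [ 27.5  91.1]]
lip1 [-88.5 -92.3]
lip2 [-87.5  92.9]
lip3 [ 87.  -92.2]
lip4 [87.1 92.6]
insert -0.056 [0.44589001 0.4154419 ]
insert 0 [0.49939947 0.43195669]
insert 0.056 [0.55290892 0.44847147]
brush [0.40157468 0.43918175] [0.54253725 0.51917955] 0.16208051778969873 29.575382550800477 origin [0.47078642 0.47846017]
mid [0.46908943 0.47622928]
neckL [0.44484628 0.45635841]
neckR [0.44009322 0.46693783]
red ((425.257080078125, 192.86688232421875), (41.64703369140625, 88.24237823486328), 88.393310546875)
jaw tip [0.5026088  0.19111345 0.005     ] boxblack z? [0.56616958 0.59810369 0.        ] [0.43084959 0.58660897 0.08      ]
tin [0.66198789 0.38645395 0.027     ]
```

>>> jog_arm(
  rows=[
    [-20,20,-30,0,0,5.5,1],
    [-40,40,-60,0,0,5.5,0.7],
    [-54,57,-95,0,0,5.5,0.6],
    [-54,57,-130,0,0,5.5,0.6],
    [-54,57,-165,0,0,5.5,0.6],
  ],
)

```text
time: 4.12
ee_pos: [0.4768, 0.4836, 0.1896]
eef_rot: [[-0.868, -0.497, 0.003], [-0.497, 0.868, 0.002], [-0.003, 0.0, -1.0]]
ft_force: [1.5, -0.2, -0.2]
gripper_width: 0.0515
grip_force: 0.0
```

>>> jog_arm(
  rows=[
    [0,0,-35,0,0,0,0.6],
    [0,0,-70,0,0,0,0.6],
    [0,0,-90,0,0,0,0.6],
    [0,0,-90,0,0,0,0.6],
    [0,0,-90,0,0,0,0.6],
  ],
)

```text
time: 4.53
ee_pos: [0.4774, 0.4826, 0.0997]
eef_rot: [[-0.868, -0.496, -0.0], [-0.496, 0.868, -0.0], [0.0, -0.0, -1.0]]
ft_force: [-0.3, 0.6, 0.9]
gripper_width: 0.051
grip_force: 0.0
```

```bash
python3 - <<'E'
from h import *
s=arm.state();print(np.round(s["q"],3),np.round(s["ee_pos"],4),np.round(s["eef_rot"],3).tolist(),s["gripper_width"])
c=cap("wrist");np.save("w3.npy",c,allow_pickle=True)
cv2.imwrite("pics/w3.png",c["img"])
E
```

```text
[ 0.599  0.365  0.131  1.337 -0.     0.08 ] [0.4774 0.4826 0.0997] [[-0.868, -0.496, -0.0], [-0.496, 0.868, -0.0], [0.0, -0.0, -1.0]] 0.05100896025750292
```

View pics/w3.png

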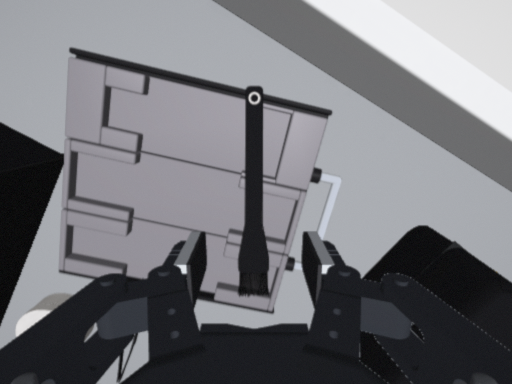

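The brush is centred between the fingers (column 254) and aligned with them, and the near bench lip and black box are clear. I'll go down and grip.

>>> jog_arm(
  rows=[
    [2,1,-30,0,0,0,0.6],
    [2,1,-55,0,0,0,0.6],
    [2,1,-67,0,0,0,0.6],
    [2,1,-67,0,0,0,0.6],
  ],
)

```text
time: 4.92
ee_pos: [0.4787, 0.484, 0.0308]
eef_rot: [[-0.868, -0.497, -0.002], [-0.497, 0.868, -0.001], [0.002, -0.0, -1.0]]
ft_force: [-0.0, -0.2, -0.6]
gripper_width: 0.0512
grip_force: 0.0
```

>>> jog_arm(
  rows=[
    [0,0,0,0,0,0,0],
    [0,0,0,0,0,0,0],
    [0,0,0,0,0,0,0],
    [0,0,0,0,0,0,0],
    [0,0,0,0,0,0,0],
  ],
  newtons=30,
)

```text
time: 5.33
ee_pos: [0.4806, 0.4856, 0.0347]
eef_rot: [[-0.868, -0.497, 0.003], [-0.497, 0.868, 0.002], [-0.004, 0.0, -1.0]]
ft_force: [-0.1, -1.8, 5.7]
gripper_width: 0.0195
grip_force: 29.3
```

>>> jog_arm(
  rows=[
    [0,0,25,0,0,0,0],
    [0,0,50,0,0,0,0],
    [0,-15,60,0,0,-7,0],
    [0,-30,60,0,0,-14,0],
    [0,-40,60,0,0,-21,0],
  ],
)

```text
time: 5.75
ee_pos: [0.4805, 0.4447, 0.0948]
eef_rot: [[-0.989, -0.148, 0.004], [-0.148, 0.989, 0.002], [-0.004, 0.001, -1.0]]
ft_force: [-0.8, -0.1, -0.3]
gripper_width: 0.0195
grip_force: 29.5
```

>>> jog_arm(
  rows=[
    [5,-5,0,0,0,-7,0],
    [10,-10,0,0,0,-14,0],
    [15,-15,0,0,0,-21,0],
    [20,-20,0,0,0,-28,0],
    [20,-20,0,0,0,-35,0],
  ],
)

```text
time: 6.17
ee_pos: [0.5008, 0.4243, 0.0935]
eef_rot: [[-0.894, 0.447, 0.002], [0.448, 0.894, 0.001], [-0.002, 0.002, -1.0]]
ft_force: [-0.3, 0.5, 0.1]
gripper_width: 0.0196
grip_force: 29.5
```

>>> jog_arm(
  rows=[
    [0,0,0,0,0,-7,0],
    [0,0,0,0,0,-14,0],
    [0,0,0,0,0,-21,0],
    [0,0,0,0,0,-28,0],
    [0,0,0,0,0,-35,0],
  ],
)

```text
time: 6.58
ee_pos: [0.4998, 0.4251, 0.0934]
eef_rot: [[-0.477, 0.879, 0.002], [0.879, 0.477, 0.001], [0.0, 0.002, -1.0]]
ft_force: [-0.1, 0.8, 0.1]
gripper_width: 0.0192
grip_force: 29.5
```

>>> jog_arm(
  rows=[
    [0,0,0,0,0,-7,0],
    [0,0,0,0,0,-11.4,0],
    [0,0,0,0,0,-11.4,0],
    [0,0,0,0,0,-11.4,0],
  ],
)

```text
time: 6.92
ee_pos: [0.4997, 0.4251, 0.093]
eef_rot: [[-0.302, 0.953, 0.002], [0.953, 0.302, 0.001], [0.0, 0.002, -1.0]]
ft_force: [0.1, -1.0, -0.6]
gripper_width: 0.0197
grip_force: 29.5
```

```bash
python3 - <<'E'
from h import *
s=arm.state();print(np.round(s["q"],3),np.round(s["ee_pos"],4),np.round(s["eef_rot"],3).tolist(),s["gripper_width"],s["grip_force"])
R=np.array(s["eef_rot"]);print(np.degrees(np.arctan2(R[1,0],R[0,0])))
c=cap("wrist");np.save("w4.npy",c,allow_pickle=True)
cv2.imwrite("pics/w4.png",c["img"])
E
```

```text
[ 0.506  0.297  0.037  1.309 -0.     1.77 ] [0.4997 0.4251 0.093 ] [[-0.302, 0.953, 0.002], [0.953, 0.302, 0.001], [0.0, 0.002, -1.0]] 0.019672837267070333 29.485467515769415
107.57485899610943
```

View pics/w4.png

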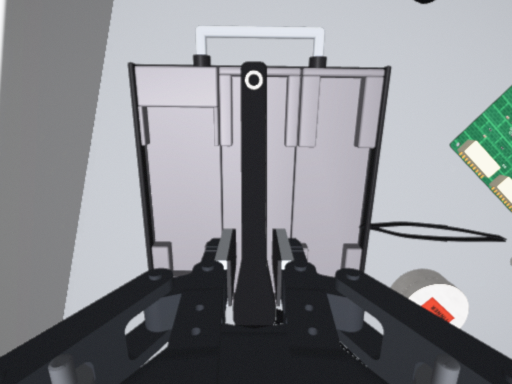

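The brush is held level, with its handle end toward the wire handle (px 254,62–80) and its bristles away from it, above the middle insert. I'll check the offset numerically.

```bash
cat >> h.py <<'E'
CT=np.array([.4994,.4320]);TH=np.radians(17.15)
RT=np.array([[np.cos(TH),-np.sin(TH)],[np.sin(TH),np.cos(TH)]])
loc=lambda p:np.round((np.array(p)[:2]-CT)@RT*1000,1)
wor=lambda x,y:np.round(CT+RT@(np.array([x,y])/1000),4)
E
python3 - <<'E'
from h import *
c=np.load("w4.npy",allow_pickle=True).item()
print("tip end",loc(ray(c,254,62,.083)),"mid-ish",loc(ray(c,254,150,.083)))
for u,v in((219,72),(300,72),(217,140),(301,146)):print((u,v),loc(ray(c,u,v,.017)))
print("lips",loc(ray(c,131,66,.016)),loc(ray(c,388,68,.016)))
print("tcp",loc([.4997,.4251]),"goal",wor(0,-9))
E
```

```text
tip end [-3.2 84.6] mid-ish [-2.8 45.8]
(219, 72) [-26.1  88.7]
(300, 72) [27.5 89.2]
(217, 140) [-28.6  44.3]
(301, 146) [30.7 40.6]
lips [-84.2  92. ] [85.9 92.3]
tcp [-1.7 -6.7] goal [0.5021 0.4234]
```

>>> jog_arm(
  rows=[
    [3,-1.5,-20,0,0,-0.4,0],
    [3,-1.5,-45,0,0,-0.4,0],
    [3,-1.5,-58,0,0,-0.4,0],
    [3,-1.5,-62,0,0,-0.4,0],
    [3,-1.5,-64,0,0,-0.4,0],
  ],
)

```text
time: 7.38
ee_pos: [0.5015, 0.4229, 0.0269]
eef_rot: [[-0.294, 0.956, -0.001], [0.956, 0.294, -0.001], [-0.0, -0.002, -1.0]]
ft_force: [-0.5, 0.6, -0.6]
gripper_width: 0.0196
grip_force: 29.5
```

>>> jog_arm(
  rows=[
    [0,0,-1,0,0,0,0],
    [0,0,-2,0,0,0,0],
    [0,0,-3,0,0,0,0],
    [0,0,-3,0,0,0,0],
  ],
)

```text
time: 7.72
ee_pos: [0.5026, 0.4235, 0.0255]
eef_rot: [[-0.293, 0.956, 0.001], [0.956, 0.293, 0.001], [0.0, 0.001, -1.0]]
ft_force: [0.2, 0.1, -0.6]
gripper_width: 0.0194
grip_force: 29.5
```

>>> jog_arm(
  rows=[
    [0,0,-1,0,0,0,0],
    [0,0,-1.5,0,0,0,0],
    [0,0,-1.5,0,0,0,0],
  ],
)

```text
time: 7.97
ee_pos: [0.5027, 0.4236, 0.0247]
eef_rot: [[-0.293, 0.956, 0.001], [0.956, 0.293, 0.001], [0.0, 0.001, -1.0]]
ft_force: [-2.1, -1.3, 7.5]
gripper_width: 0.0195
grip_force: 30.5
```

>>> jog_arm(
  rows=[
    [0,0,-1,0,0,0,0],
    [0,0,-1,0,0,0,0],
  ],
)

```text
time: 8.13
ee_pos: [0.5027, 0.4236, 0.0246]
eef_rot: [[-0.293, 0.956, 0.002], [0.956, 0.293, 0.001], [0.0, 0.002, -1.0]]
ft_force: [-5.0, -4.2, 14.5]
gripper_width: 0.0198
grip_force: 31.5
```

>>> jog_arm(
  rows=[
    [0,0,1.5,0,0,0,0],
    [0,0,1.5,0,0,0,0.5],
    [0,0,1.5,0,0,0,0.5],
    [0,0,1.5,0,0,0,0.5],
    [0,0,1.5,0,0,0,0.5],
  ],
)

```text
time: 8.55
ee_pos: [0.502, 0.4231, 0.0234]
eef_rot: [[-0.293, 0.956, -0.0], [0.956, 0.293, -0.0], [-0.0, -0.0, -1.0]]
ft_force: [0.6, 0.7, -0.3]
gripper_width: 0.043
grip_force: 0.0
```

>>> jog_arm(
  rows=[
    [0,0,25,0,0,0,0.5],
    [0,0,60,0,0,0,0.5],
    [0,0,95,0,0,0,0.5],
    [0,0,130,0,0,0,1],
    [0,0,160,0,0,0,1],
  ],
)

```text
time: 8.97
ee_pos: [0.5023, 0.4233, 0.1862]
eef_rot: [[-0.293, 0.956, 0.001], [0.956, 0.293, 0.001], [0.0, 0.001, -1.0]]
ft_force: [0.4, 0.5, 0.1]
gripper_width: 0.0657
grip_force: 0.0
```

```bash
cat >> h.py <<'E'
def brush(c,z=.015):
    g=c["img"].max(2);m=g<45
    P=[(u,v) for u in range(90,420) for v in range(20,330) if m[v,u]]
    L=np.array([loc(ray(c,u,v,z)) for u,v in P]);k=(abs(L[:,0])<24)&(abs(L[:,1])<88)
    return L[k]
E
python3 - <<'E'
from h import *
s=arm.state();print(np.round(s["q"],3),np.round(s["ee_pos"],4),s["time"])
c=cap("wrist");np.save("w5.npy",c,allow_pickle=True)
cv2.imwrite("pics/w5.png",c["img"])
L=brush(c)
for y in range(-85,88,10):
    k=abs(L[:,1]-y)<5;print(y,k.sum(),L[k,0].min() if k.any() else 0,L[k,0].max() if k.any() else 0)
print(L[:,1].min(),L[:,1].max())
E
```

```text
[ 0.502  0.274  0.179  1.475 -0.     1.775] [0.5023 0.4233 0.1862] 8.9667
-85 0 0 0
-75 91 -10.2 11.4
-65 122 -10.1 10.2
-55 166 -10.0 11.2
-45 154 -9.9 11.2
-35 145 -8.8 8.9
-25 116 -7.6 7.7
-15 92 -5.3 5.5
-5 99 -5.3 5.5
5 96 -5.2 5.4
15 91 -5.2 5.4
25 87 -5.1 5.4
35 93 -5.0 4.3
45 92 -5.0 4.2
55 95 -4.9 4.2
65 104 -4.9 4.2
75 11 -3.8 4.2
85 15 -3.8 4.1
-78.0 81.2
```

View pics/w5.png

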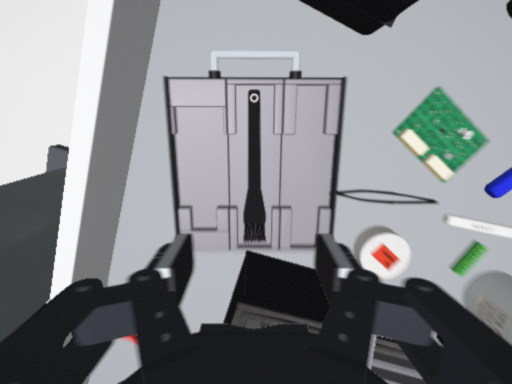

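The brush lies centred in the middle pocket (x within ±5 mm, ends at −78 and +81), with its handle hole at (254,98) by the wire handle and its bristles at (254,235). Next are the cutters.

>>> jog_arm(
  rows=[
    [-10,-35,20,0,0,7,1],
    [-20,-70,40,0,0,14,1],
    [-30,-105,60,0,0,21,1],
    [-45,-140,60,0,0,28,1],
    [-55,-175,60,0,0,35,1],
  ],
)

```text
time: 9.43
ee_pos: [0.4467, 0.2472, 0.2447]
eef_rot: [[-0.792, 0.61, 0.002], [0.61, 0.792, 0.001], [-0.001, 0.002, -1.0]]
ft_force: [0.6, 0.4, 0.3]
gripper_width: 0.0854
grip_force: 0.0
```

>>> jog_arm(
  rows=[
    [0,-30,0,0,0,7,1],
    [0,-50,0,0,0,14,1],
    [0,-50,0,0,0,21,1],
    [0,-50,0,0,0,28,1],
    [0,-50,0,0,0,35,1],
  ],
)

```text
time: 9.85
ee_pos: [0.4473, 0.1977, 0.2435]
eef_rot: [[-0.999, 0.047, 0.0], [0.047, 0.999, 0.0], [-0.0, 0.0, -1.0]]
ft_force: [0.6, 0.5, 0.3]
gripper_width: 0.0854
grip_force: 0.0
```

>>> jog_arm(
  rows=[
    [0,0,0,0,0,4,1],
    [0,0,0,0,0,4,1],
    [0,0,0,0,0,4,1],
  ],
)

```text
time: 10.1
ee_pos: [0.4472, 0.1982, 0.2435]
eef_rot: [[-1.0, -0.015, -0.0], [-0.015, 1.0, 0.0], [0.0, 0.0, -1.0]]
ft_force: [0.3, -0.1, -0.0]
gripper_width: 0.0853
grip_force: 0.0
```

```bash
python3 - <<'E'
from h import *
s=arm.state();R=np.array(s["eef_rot"]);print(np.round(s["q"],3),np.round(s["ee_pos"],4),np.degrees(np.arctan2(R[1,0],R[0,0])))
c=cap("wrist");np.save("w6.npy",c,allow_pickle=True);cv2.imwrite("pics/w6.png",c["img"])
im=c["img"].astype(int);m=(im[...,2]-im[...,1]>60)
px=blob(m);print(len(px),px.min(0),px.max(0));W=np.array([ray(c,u,v,.007)[:2] for u,v in px])*1000
for x in range(375,500,8):
    k=abs(W[:,0]-x)<2.5
    if k.any():print(x,k.sum(),W[k,1].min().round(1),W[k,1].max().round(1))
g=im.min(2); r=im.max(2)
v0=int(px[:,1].max());u0=int(px[px[:,1]>v0-5,0].mean());print(u0,v0)
mm=(g>185);b=[(u,v) for u in range(u0-40,u0+40) for v in range(v0-10,v0+50) if mm[v,u]]
b=np.array([ray(c,u,v,.006)[:2] for u,v in b])*1000
if len(b):print(len(b),b.min(0),b.max(0),b[b[:,0].argmax()])
E
```

```text
[ 0.149 -0.235 -0.232  1.574  0.     0.134] [0.4472 0.1982 0.2435] -179.12559472440995
844 [234. 116.] [266. 185.]
383 36 176.8 211.3
391 48 175.5 212.8
399 49 174.3 213.1
407 48 174.3 213.3
415 53 173.0 213.5
423 51 173.0 212.5
431 53 174.2 211.3
439 52 175.5 210.2
447 47 176.8 206.6
455 42 179.4 204.2
463 44 182.0 200.4
471 6 186.0 196.5
248 185
167 [470.301758 184.69364 ] [502.43938842 196.7766958 ] [502.43938842 188.91895439]
```

>>> jog_arm(
  rows=[
    [0,-6,-35,0,0,-2.9,1],
    [0,-6,-75,0,0,-2.9,1],
    [0,-6,-115,0,0,-2.9,1],
    [0,-6,-150,0,0,-2.9,0.8],
    [0,-6,-180,0,0,-2.9,0.8],
  ],
)

```text
time: 10.57
ee_pos: [0.4461, 0.1921, 0.0609]
eef_rot: [[-0.999, 0.035, -0.002], [0.035, 0.999, -0.0], [0.002, -0.0, -1.0]]
ft_force: [-0.4, -0.7, -0.1]
gripper_width: 0.0684
grip_force: 0.0
```

>>> jog_arm(
  rows=[
    [0,0,-20,0,0,0,0.8],
    [0,0,-35,0,0,0,0.8],
    [0,0,-43,0,0,0,0.8],
    [0,0,-43,0,0,0,0.8],
    [0,0,-43,0,0,0,0.8],
  ],
)

```text
time: 10.98
ee_pos: [0.4473, 0.1923, 0.0211]
eef_rot: [[-0.999, 0.034, 0.0], [0.034, 0.999, 0.0], [-0.0, 0.0, -1.0]]
ft_force: [0.3, -0.9, 0.2]
gripper_width: 0.0685
grip_force: 0.0
```

>>> jog_arm(
  rows=[
    [0,0,-3,0,0,0,0.8],
    [0,0,-3,0,0,0,0.8],
  ],
)

```text
time: 11.15
ee_pos: [0.448, 0.1923, 0.0185]
eef_rot: [[-0.999, 0.033, 0.002], [0.033, 0.999, 0.0], [-0.002, 0.0, -1.0]]
ft_force: [0.5, -0.3, -0.3]
gripper_width: 0.068
grip_force: 0.0
```

>>> jog_arm(
  rows=[
    [0,0,0,0,0,0,0],
    [0,0,0,0,0,0,0],
    [0,0,0,0,0,0,0],
    [0,0,0,0,0,0,0],
    [0,0,0,0,0,0,0],
  ],
  newtons=50,
)

```text
time: 11.57
ee_pos: [0.4475, 0.1924, 0.0185]
eef_rot: [[-0.999, 0.033, 0.001], [0.033, 0.999, 0.0], [-0.001, 0.0, -1.0]]
ft_force: [-2.4, 0.4, 7.0]
gripper_width: 0.0296
grip_force: 45.3
```

>>> jog_arm(
  rows=[
    [0,0,0,0,0,0,0],
    [0,0,0,0,0,0,0],
    [0,0,10,0,0,0,0],
    [0,0,20,0,0,0,0],
    [0,0,40,0,0,0,0],
  ],
)

```text
time: 11.98
ee_pos: [0.446, 0.1921, 0.0572]
eef_rot: [[-0.999, 0.033, -0.003], [0.033, 0.999, -0.0], [0.003, -0.0, -1.0]]
ft_force: [-0.2, -0.0, -1.5]
gripper_width: 0.0296
grip_force: 45.6
```

>>> jog_arm(
  rows=[
    [0,10,40,0,0,0,0],
    [0,35,75,0,0,-7,0],
    [0,70,90,0,0,-14,0],
    [0,105,90,0,0,-21,0],
    [0,140,90,0,0,-28,0],
  ],
)

```text
time: 12.4
ee_pos: [0.4484, 0.3328, 0.151]
eef_rot: [[-0.869, 0.494, 0.004], [0.494, 0.869, 0.002], [-0.003, 0.004, -1.0]]
ft_force: [1.2, -0.9, -1.2]
gripper_width: 0.0297
grip_force: 45.8
```

>>> jog_arm(
  rows=[
    [0,30,0,0,0,-7,0],
    [0,55,0,0,0,-14,0],
    [0,75,0,0,0,-21,0],
    [0,79,0,0,0,-28,0],
    [0,79,0,0,0,-35,0],
  ],
)

```text
time: 12.82
ee_pos: [0.4469, 0.4115, 0.1485]
eef_rot: [[-0.431, 0.902, 0.0], [0.902, 0.431, 0.0], [0.0, 0.001, -1.0]]
ft_force: [-0.4, 0.3, -0.5]
gripper_width: 0.0293
grip_force: 45.9
```

>>> jog_arm(
  rows=[
    [0,0,-35,0,0,-7,0],
    [0,0,-60,0,0,-8,0],
    [0,0,-60,0,0,-8,0],
    [0,0,-60,0,0,-8,0],
  ],
)

```text
time: 13.15
ee_pos: [0.4464, 0.4094, 0.0875]
eef_rot: [[-0.307, 0.952, -0.002], [0.952, 0.307, -0.001], [-0.001, -0.002, -1.0]]
ft_force: [0.4, 0.3, -0.2]
gripper_width: 0.0294
grip_force: 45.9
```

```bash
python3 - <<'E'
from h import *
s=arm.state();R=np.array(s["eef_rot"]);print(np.round(s["q"],3),np.round(s["ee_pos"],4),np.degrees(np.arctan2(R[1,0],R[0,0])),s["gripper_width"],s["grip_force"],loc(s["ee_pos"]))
c=cap("wrist");np.save("w7.npy",c,allow_pickle=True);cv2.imwrite("pics/w7.png",c["img"])
z=s["ee_pos"][2]-.0185+.007
im=c["img"].astype(int);m=(im[...,2]-im[...,1]>60);m[:, :150]=0;m[:,350:]=0
px=blob(m);L=np.array([loc(ray(c,u,v,z)) for u,v in px]);print(len(px),px.min(0),px.max(0))
for y in range(-20,80,8):
    k=abs(L[:,1]-y)<2
    if k.any():print(y,L[k,0].min(),L[k,0].max(),L[k,0].min()/2+L[k,0].max()/2)
print(L[:,1].max())
E
```

```text
[ 0.527  0.155 -0.135  1.283 -0.     1.786] [0.4464 0.4094 0.0875] 107.8516657785765 0.029353021014271768 45.8758212486282 [-57.4  -6. ]
4914 [215. 119.] [293. 286.]
-20 -68.8 -47.9 -58.349999999999994
-12 -71.4 -44.9 -58.150000000000006
-4 -73.0 -43.1 -58.05
4 -76.0 -40.9 -58.45
12 -77.4 -39.6 -58.5
20 -78.3 -38.9 -58.599999999999994
28 -78.1 -38.8 -58.449999999999996
36 -77.9 -39.2 -58.550000000000004
44 -77.3 -40.1 -58.7
52 -76.6 -40.9 -58.75
60 -74.5 -42.8 -58.65
60.7
```

>>> jog_arm(
  rows=[
    [1.6,1.5,-20,0,0,-0.4,0],
    [1.6,1.5,-40,0,0,-0.4,0],
    [1.6,1.5,-52,0,0,-0.4,0],
    [1.6,1.5,-58,0,0,-0.4,0],
    [1.6,1.5,-60,0,0,-0.4,0],
  ],
)

```text
time: 13.62
ee_pos: [0.4489, 0.4114, 0.028]
eef_rot: [[-0.299, 0.954, -0.0], [0.954, 0.299, -0.0], [-0.0, -0.0, -1.0]]
ft_force: [0.2, -0.3, -1.0]
gripper_width: 0.0296
grip_force: 46.2
```

>>> jog_arm(
  rows=[
    [0,0,0,0,0,0,0],
    [0,0,-1,0,0,0,0],
    [0,0,-1,0,0,0,0],
  ],
)

```text
time: 13.87
ee_pos: [0.4495, 0.4118, 0.0279]
eef_rot: [[-0.299, 0.954, 0.002], [0.954, 0.299, 0.001], [0.0, 0.002, -1.0]]
ft_force: [0.8, 0.2, 0.5]
gripper_width: 0.0296
grip_force: 46.3
```

>>> jog_arm(
  rows=[
    [-1.2,-0.4,-1,0,0,-0.2,0],
    [-1.2,-0.4,-2,0,0,-0.2,0],
    [-1.2,-0.4,-2,0,0,-0.2,0],
  ],
)

```text
time: 14.12
ee_pos: [0.4481, 0.4113, 0.0257]
eef_rot: [[-0.295, 0.955, 0.001], [0.955, 0.295, 0.001], [0.0, 0.001, -1.0]]
ft_force: [-1.4, -0.9, 4.0]
gripper_width: 0.0294
grip_force: 48.0
```

>>> jog_arm(
  rows=[
    [0,0,-0.7,0,0,0,0],
    [0,0,-0.7,0,0,0,0],
  ],
)

```text
time: 14.28
ee_pos: [0.4481, 0.4113, 0.0256]
eef_rot: [[-0.295, 0.955, 0.001], [0.955, 0.295, 0.001], [0.0, 0.001, -1.0]]
ft_force: [-2.3, -2.7, 9.8]
gripper_width: 0.0296
grip_force: 49.4
```

>>> jog_arm(
  rows=[
    [0,0,1,0,0,0,0.39],
    [0,0,1,0,0,0,0.39],
    [0,0,1.5,0,0,0,0.39],
    [0,0,2,0,0,0,0.39],
  ],
)

```text
time: 14.62
ee_pos: [0.4476, 0.411, 0.0259]
eef_rot: [[-0.295, 0.955, 0.0], [0.955, 0.295, 0.0], [0.0, 0.0, -1.0]]
ft_force: [0.7, 0.6, -1.1]
gripper_width: 0.0333
grip_force: 2.8
```

>>> jog_arm(
  rows=[
    [0,0,5,0,0,0,0.39],
    [0,0,12,0,0,0,0.42],
    [0,0,30,0,0,0,0.5],
    [0,0,70,0,0,0,1],
    [0,0,110,0,0,0,1],
  ],
)

```text
time: 15.03
ee_pos: [0.4463, 0.4103, 0.1363]
eef_rot: [[-0.295, 0.955, -0.003], [0.955, 0.295, -0.002], [-0.001, -0.003, -1.0]]
ft_force: [1.0, 0.0, 0.5]
gripper_width: 0.0658
grip_force: 0.0
```

>>> jog_arm(
  rows=[
    [0,0,35,0,0,0,1],
    [0,0,60,0,0,0,1],
    [0,0,60,0,0,0,1],
  ],
)

```text
time: 15.28
ee_pos: [0.4499, 0.4124, 0.2037]
eef_rot: [[-0.295, 0.955, 0.008], [0.955, 0.295, 0.005], [0.002, 0.009, -1.0]]
ft_force: [0.1, 0.9, -0.3]
gripper_width: 0.0851
grip_force: 0.0
```

```bash
cat >> h.py <<'E'
def red(c,z=.013):
    im=c["img"].astype(int);m=(im[...,2]-im[...,1]>60)
    L=np.array([loc(ray(c,u,v,z)) for v,u in zip(*np.nonzero(m))]);L=L[(abs(L[:,0]+56)<30)&(abs(L[:,1])<92)]
    for y in range(-20,80,10):
        k=abs(L[:,1]-y)<2
        if k.any():print(y,L[k,0].min(),L[k,0].max())
    print("ymax",L[:,1].max())
E
python3 - <<'E'
from h import *
s=arm.state();R=np.array(s["eef_rot"]);print(np.round(s["q"],3),np.round(s["ee_pos"],4),s["time"])
c=cap("wrist");np.save("w8.npy",c,allow_pickle=True);cv2.imwrite("pics/w8.png",c["img"])
red(c);L=brush(c);L=L[abs(L[:,0])<15];print("brush",L.min(0),L.max(0))
print(np.array(proj(c,[*wor(-56,-60),.012])))
E
```

```text
[ 0.528  0.118  0.037  1.48  -0.     1.799] [0.4499 0.4124 0.2037] 15.2833
-20 -67.7 -48.1
-10 -71.1 -43.6
0 -74.3 -41.4
10 -76.4 -38.1
20 -77.3 -37.1
30 -77.2 -37.2
40 -75.9 -37.4
50 -74.6 -37.5
60 -73.3 -39.8
ymax 61.5
brush [-11.9 -76.8] [10. 81.]
[250.25225986 222.1206958 ]
```

>>> jog_arm(
  rows=[
    [-5,-12,36,0,0,7,1],
    [-12,-25,72,0,0,14,1],
    [-20,-45,106,0,0,21,1],
    [-32,-65,138,0,0,28,1],
    [-45,-85,170,0,0,35,1],
  ],
)

```text
time: 15.75
ee_pos: [0.4018, 0.325, 0.3665]
eef_rot: [[-0.794, 0.608, -0.001], [0.608, 0.794, -0.001], [0.001, -0.001, -1.0]]
ft_force: [0.6, 0.8, 1.0]
gripper_width: 0.0855
grip_force: 0.0
```

>>> jog_arm(
  rows=[
    [-25,-25,13,0,0,7,1],
    [-50,-50,26,0,0,14,1],
    [-75,-75,40,0,0,21,1],
    [-100,-100,54,0,0,28,1],
    [-125,-125,66,0,0,35,1],
  ],
)

```text
time: 16.17
ee_pos: [0.276, 0.2001, 0.4319]
eef_rot: [[-0.999, 0.043, -0.001], [0.043, 0.999, -0.0], [0.001, -0.0, -1.0]]
ft_force: [1.1, -1.1, 0.5]
gripper_width: 0.0854
grip_force: 0.0
```

>>> jog_arm(
  rows=[
    [-5,-34,0,0,0,7,1],
    [-10,-68,0,0,0,14,1],
    [-15,-102,0,0,0,21,1],
    [-15,-136,0,0,0,28,1],
    [-15,-170,0,0,0,35,1],
  ],
)

```text
time: 16.58
ee_pos: [0.2642, 0.0639, 0.4317]
eef_rot: [[-0.93, -0.369, -0.0], [-0.369, 0.93, 0.0], [0.0, 0.0, -1.0]]
ft_force: [0.5, 0.2, -0.1]
gripper_width: 0.0856
grip_force: 0.0
```

>>> jog_arm(
  rows=[
    [0,-34,0,0,0,7,1],
    [0,-68,0,0,0,14,1],
    [0,-102,0,0,0,21,1],
    [10,-136,0,0,0,28,1],
    [20,-170,0,0,0,35,1],
  ],
)

```text
time: 17.0
ee_pos: [0.2784, -0.0772, 0.432]
eef_rot: [[-0.684, -0.73, 0.0], [-0.73, 0.684, 0.0], [-0.0, -0.0, -1.0]]
ft_force: [1.3, 0.3, 0.3]
gripper_width: 0.0856
grip_force: 0.0
```

```bash
python3 - <<'E'
from h import *
s=arm.state();R=np.array(s["eef_rot"]);print(np.round(s["q"],3),np.round(s["ee_pos"],4),np.degrees(np.arctan2(R[1,0],R[0,0])),s["time"])
E
```

```text
[-0.736 -0.662 -0.175  2.058  0.    -1.554] [ 0.2784 -0.0772  0.432 ] -133.15466216301343 17.0
```

>>> jog_arm(
  rows=[
    [5,-36,0,0,0,7,1],
    [12,-72,0,0,0,14,1],
    [25,-108,0,0,0,21,1],
    [40,-140,0,0,0,28,1],
    [65,-165,0,0,0,35,1],
  ],
)

```text
time: 17.42
ee_pos: [0.3434, -0.2437, 0.4313]
eef_rot: [[-0.154, -0.988, -0.001], [-0.988, 0.154, 0.001], [-0.0, 0.001, -1.0]]
ft_force: [1.0, 0.0, 1.1]
gripper_width: 0.0853
grip_force: 0.0
```

>>> jog_arm(
  rows=[
    [35,-10,0,0,0,7,1],
    [70,-20,0,0,0,13,1],
    [105,-30,-10,0,0,13,1],
    [140,-40,-20,0,0,13,1],
    [175,-45,-30,0,0,13,1],
  ],
)

```text
time: 17.83
ee_pos: [0.5205, -0.2867, 0.4003]
eef_rot: [[0.068, -0.998, -0.001], [-0.998, -0.068, 0.001], [-0.001, 0.001, -1.0]]
ft_force: [-0.4, -0.7, 1.2]
gripper_width: 0.0855
grip_force: 0.0
```

>>> jog_arm(
  rows=[
    [20,0,-35,0,0,0,1],
    [40,0,-70,0,0,0,1],
    [40,0,-70,0,0,0,1],
    [40,0,-70,0,0,0,1],
  ],
)

```text
time: 18.17
ee_pos: [0.5583, -0.285, 0.3287]
eef_rot: [[0.07, -0.998, -0.005], [-0.998, -0.07, 0.004], [-0.004, 0.005, -1.0]]
ft_force: [-0.2, 0.1, 0.7]
gripper_width: 0.0851
grip_force: 0.0
```

```bash
cat >> h.py <<'E'
def pump(c,z=.01):
    im=c["img"].astype(int);b,g,r=im[...,0],im[...,1],im[...,2]
    m=((b-r>35)&(b>60)).astype(np.uint8);ys,xs=np.nonzero(m)
    W=np.array([ray(c,u,v,z)[:2] for u,v in zip(xs,ys)])*1000
    return W
E
python3 - <<'E'
from h import *
s=arm.state();R=np.array(s["eef_rot"]);print(np.round(s["q"],3),np.round(s["ee_pos"],4),np.degrees(np.arctan2(R[1,0],R[0,0])),s["time"])
c=cap("wrist");np.save("w9.npy",c,allow_pickle=True);cv2.imwrite("pics/w9.png",c["img"])
W=pump(c);W=W[(abs(W[:,0]-570)<25)&(W[:,1]<-150)];print(len(W),cv2.minAreaRect(W.astype(np.float32)))
for y in range(-355,-170,12):
    k=abs(W[:,1]-y)<4
    if k.any():print(y,W[k,0].min().round(1),W[k,0].max().round(1))
print(W[:,1].min(),W[:,1].max())
E
```

```text
[-0.68   0.24   0.4    1.738 -0.    -2.321] [ 0.5583 -0.285   0.3287] -85.9995850807413 18.1667
743 ((570.4483642578125, -271.7586364746094), (18.679302215576172, 156.5159912109375), 3.861398220062256)
-343 567.5 581.3
-331 569.5 577.5
-319 564.1 581.2
-307 563.3 580.7
-295 562.4 581.5
-283 561.6 579.3
-271 561.2 578.7
-235 558.4 576.6
-223 557.6 575.9
-211 560.3 575.2
-199 564.2 568.0
-350.3664994809534 -193.5256839342119
```

>>> jog_arm(
  rows=[
    [13,-9,-10,0,0,-0.4,0.7],
    [13,-9,-45,0,0,-0.4,0.7],
    [13,-9,-80,0,0,-0.4,0.7],
    [13,-9,-115,0,0,-0.4,0.7],
    [13,-9,-150,0,0,-0.4,0.7],
  ],
)

```text
time: 18.63
ee_pos: [0.5719, -0.296, 0.184]
eef_rot: [[0.061, -0.998, 0.003], [-0.998, -0.061, -0.003], [0.003, -0.003, -1.0]]
ft_force: [0.2, -0.3, -1.8]
gripper_width: 0.0598
grip_force: 0.0
```

>>> jog_arm(
  rows=[
    [0,0,-30,0,0,0,0.7],
    [0,0,-60,0,0,0,0.7],
    [0,0,-90,0,0,0,0.7],
    [0,0,-110,0,0,0,0.7],
    [0,0,-110,0,0,0,0.7],
  ],
)

```text
time: 19.05
ee_pos: [0.5699, -0.2943, 0.0698]
eef_rot: [[0.061, -0.998, -0.003], [-0.998, -0.061, 0.003], [-0.003, 0.003, -1.0]]
ft_force: [-0.7, -1.1, -0.9]
gripper_width: 0.0599
grip_force: 0.0
```

```bash
python3 - <<'E'
from h import *
s=arm.state();R=np.array(s["eef_rot"]);print(np.round(s["ee_pos"],4),np.degrees(np.arctan2(R[1,0],R[0,0])),s["ft_force"],s["time"])
E
```

```text
[ 0.5699 -0.2943  0.0698] -86.4996997626889 [-0.66740492 -1.11077095 -0.894947  ] 19.05
```

>>> jog_arm(
  rows=[
    [1.5,0,-25,0,0,0,0.7],
    [1.5,0,-42,0,0,0,0.7],
    [1.5,0,-49,0,0,0,0.7],
    [1.5,0,-49,0,0,0,0.7],
  ],
)

```text
time: 19.38
ee_pos: [0.5732, -0.2954, 0.0242]
eef_rot: [[0.061, -0.998, -0.0], [-0.998, -0.061, -0.0], [0.0, 0.0, -1.0]]
ft_force: [0.1, -0.2, 0.3]
gripper_width: 0.0599
grip_force: 0.0
```

>>> jog_arm(
  rows=[
    [0,0,0,0,0,0,0],
    [0,0,0,0,0,0,0],
    [0,0,0,0,0,0,0],
    [0,0,0,0,0,0,0],
    [0,0,0,0,0,0,0],
  ],
  newtons=50,
)

```text
time: 19.8
ee_pos: [0.5744, -0.2958, 0.0253]
eef_rot: [[0.062, -0.998, 0.002], [-0.998, -0.062, -0.002], [0.002, -0.002, -1.0]]
ft_force: [-1.7, 0.6, 7.4]
gripper_width: 0.0188
grip_force: 49.7
```

>>> jog_arm(
  rows=[
    [0,0,0,0,0,0,0],
    [0,0,10,0,0,0,0],
    [0,0,30,0,0,0,0],
    [0,0,50,0,0,0,0],
  ],
)

```text
time: 20.13
ee_pos: [0.5728, -0.2945, 0.0739]
eef_rot: [[0.062, -0.998, -0.001], [-0.998, -0.062, 0.001], [-0.001, 0.001, -1.0]]
ft_force: [0.5, 0.0, -0.7]
gripper_width: 0.0184
grip_force: 49.0
```

>>> jog_arm(
  rows=[
    [0,0,40,0,0,0,0],
    [0,0,80,0,0,0,0],
    [0,0,120,0,0,0,0],
    [0,0,160,0,0,0,0],
    [0,0,200,0,0,0,0],
  ],
)

```text
time: 20.55
ee_pos: [0.573, -0.2945, 0.2763]
eef_rot: [[0.062, -0.998, 0.001], [-0.998, -0.062, -0.0], [0.0, -0.0, -1.0]]
ft_force: [0.4, -0.6, -0.4]
gripper_width: 0.018
grip_force: 49.0
```

>>> jog_arm(
  rows=[
    [-5,0,38,0,0,0,0],
    [-20,5,75,0,0,0,0],
    [-45,10,105,0,0,0,0],
    [-80,15,125,0,0,0,0],
    [-115,20,140,0,0,0,0],
  ],
)

```text
time: 20.97
ee_pos: [0.4574, -0.2744, 0.4164]
eef_rot: [[0.063, -0.998, 0.002], [-0.998, -0.063, -0.002], [0.002, -0.002, -1.0]]
ft_force: [-0.3, -1.6, 0.0]
gripper_width: 0.0185
grip_force: 49.1
```

>>> jog_arm(
  rows=[
    [-35,10,10,0,0,0,0],
    [-70,20,20,0,0,0,0],
    [-105,30,20,0,0,0,0],
    [-140,40,20,0,0,0,0],
    [-175,60,20,0,0,0,0],
  ],
)

```text
time: 21.38
ee_pos: [0.2818, -0.2145, 0.4336]
eef_rot: [[0.062, -0.998, 0.0], [-0.998, -0.062, -0.001], [0.001, -0.0, -1.0]]
ft_force: [-0.8, -0.4, 0.2]
gripper_width: 0.0187
grip_force: 49.1
```

```bash
python3 - <<'E'
from h import *
s=arm.state();R=np.array(s["eef_rot"]);print(np.round(s["q"],3),np.round(s["ee_pos"],4),np.degrees(np.arctan2(R[1,0],R[0,0])),s["gripper_width"],s["grip_force"])
E
```

```text
[-1.025 -0.478 -0.058  1.99  -0.    -2.657] [ 0.2818 -0.2145  0.4336] -86.46306078687327 0.018741589976156783 49.07091021537781
```

>>> jog_arm(
  rows=[
    [-5,32,5,0,0,0,0],
    [-10,64,5,0,0,0,0],
    [-15,96,5,0,0,0,0],
    [-18,128,5,0,0,0,0],
    [-18,160,5,0,0,0,0],
  ],
)

```text
time: 21.8
ee_pos: [0.2641, -0.0534, 0.4392]
eef_rot: [[0.06, -0.998, 0.001], [-0.998, -0.06, -0.001], [0.001, -0.001, -1.0]]
ft_force: [1.7, 0.4, -0.1]
gripper_width: 0.0183
grip_force: 49.2
```

>>> jog_arm(
  rows=[
    [0,32,0,0,0,0,0],
    [0,64,0,0,0,0,0],
    [0,96,0,0,0,0,0],
    [0,128,0,0,0,0,0],
    [0,160,0,0,0,0,0],
  ],
)

```text
time: 22.22
ee_pos: [0.2643, 0.1067, 0.4392]
eef_rot: [[0.062, -0.998, 0.002], [-0.998, -0.062, -0.0], [0.0, -0.002, -1.0]]
ft_force: [1.4, 0.3, -0.0]
gripper_width: 0.0185
grip_force: 49.2
```

>>> jog_arm(
  rows=[
    [0,32,0,0,0,0,0],
    [0,64,0,0,0,0,0],
    [5,96,0,0,0,-7,0],
    [10,128,0,0,0,-14,0],
    [15,160,0,0,0,-21,0],
  ],
)

```text
time: 22.63
ee_pos: [0.2787, 0.2581, 0.4396]
eef_rot: [[-0.238, -0.971, 0.002], [-0.971, 0.238, 0.001], [-0.001, -0.002, -1.0]]
ft_force: [0.6, -1.5, -0.8]
gripper_width: 0.0185
grip_force: 49.2
```

```bash
python3 - <<'E'
from h import *
s=arm.state();R=np.array(s["eef_rot"]);print(np.round(s["q"],3),np.round(s["ee_pos"],4),np.degrees(np.arctan2(R[1,0],R[0,0])),s["gripper_width"],s["grip_force"])
E
```

```text
[ 0.399 -0.398  0.01   1.978 -0.    -0.931] [0.2787 0.2581 0.4396] -103.77266532493695 0.018539237427345763 49.2427396774292
```

>>> jog_arm(
  rows=[
    [20,10,0,0,0,-7,0],
    [40,25,0,0,0,-14,0],
    [60,40,0,0,0,-21,0],
    [80,60,0,0,0,-28,0],
    [100,80,0,0,0,-35,0],
  ],
)

```text
time: 23.05
ee_pos: [0.38, 0.3375, 0.4394]
eef_rot: [[-0.753, -0.658, 0.001], [-0.658, 0.753, 0.001], [-0.001, -0.0, -1.0]]
ft_force: [-0.8, -0.3, -0.1]
gripper_width: 0.0186
grip_force: 49.2
```

>>> jog_arm(
  rows=[
    [20,10,-10,0,0,-7,0],
    [40,25,-20,0,0,-14,0],
    [60,40,-40,0,0,-21,0],
    [80,60,-60,0,0,-28,0],
    [100,80,-80,0,0,-35,0],
  ],
)

```text
time: 23.47
ee_pos: [0.4803, 0.4173, 0.3587]
eef_rot: [[-0.994, -0.106, 0.001], [-0.106, 0.994, 0.001], [-0.001, 0.001, -1.0]]
ft_force: [0.7, 0.1, -0.9]
gripper_width: 0.0181
grip_force: 49.2
```

>>> jog_arm(
  rows=[
    [15,10,-10,0,0,-7,0],
    [30,20,-20,0,0,-14,0],
    [45,30,-40,0,0,-21,0],
    [60,40,-60,0,0,-28,0],
    [67,50,-80,0,0,-35,0],
  ],
)

```text
time: 23.88
ee_pos: [0.548, 0.4667, 0.278]
eef_rot: [[-0.875, 0.484, 0.001], [0.484, 0.875, 0.0], [-0.0, 0.0, -1.0]]
ft_force: [-0.4, 0.1, -1.4]
gripper_width: 0.0181
grip_force: 49.2
```

>>> jog_arm(
  rows=[
    [0,0,-10,0,0,-7,0],
    [0,0,-20,0,0,-14,0],
    [0,0,-40,0,0,-21,0],
    [0,0,-60,0,0,-28,0],
    [0,0,-75,0,0,-35,0],
  ],
)

```text
time: 24.3
ee_pos: [0.5462, 0.4665, 0.2026]
eef_rot: [[-0.44, 0.898, -0.001], [0.898, 0.44, -0.0], [-0.0, -0.001, -1.0]]
ft_force: [0.5, -0.5, -1.2]
gripper_width: 0.0185
grip_force: 49.2
```

>>> jog_arm(
  rows=[
    [0,0,-20,0,0,-7,0],
    [0,0,-20,0,0,-9,0],
    [0,0,-20,0,0,-9,0],
    [0,0,-20,0,0,-9,0],
  ],
)

```text
time: 24.63
ee_pos: [0.5466, 0.4667, 0.1845]
eef_rot: [[-0.302, 0.953, 0.001], [0.953, 0.302, 0.0], [0.0, 0.001, -1.0]]
ft_force: [0.5, 0.2, -0.3]
gripper_width: 0.0184
grip_force: 49.2
```

```bash
python3 - <<'E'
from h import *
s=arm.state();R=np.array(s["eef_rot"]);print(np.round(s["q"],3),np.round(s["ee_pos"],4),np.degrees(np.arctan2(R[1,0],R[0,0])),s["gripper_width"],s["grip_force"],loc(s["ee_pos"]))
c=cap("wrist");np.save("w10.npy",c,allow_pickle=True);cv2.imwrite("pics/w10.png",c["img"])
W=pump(c,s["ee_pos"][2]-.0253+.01)/1000;L=np.array([loc(w) for w in W]);L=L[(abs(L[:,0]-56)<25)&(abs(L[:,1])<110)]
for y in range(0,110,8):
    k=abs(L[:,1]-y)<3
    if k.any():print(y,L[k,0].min(),L[k,0].max(),L[k,0].min()/2+L[k,0].max()/2)
print(L[:,1].max())
E
```

```text
[0.525 0.476 0.424 1.518 0.    1.79 ] [0.5466 0.4667 0.1845] 107.56286794372002 0.018399335978001453 49.20767784118652 [55.4 19.2]
0 44.7 64.6 54.65
8 45.3 64.4 54.85
16 45.4 64.2 54.8
24 44.9 64.0 54.45
32 45.0 63.8 54.4
40 46.1 62.6 54.35
48 48.3 60.8 54.55
56 50.3 58.1 54.2
64 48.3 59.4 53.849999999999994
72 46.8 61.3 54.05
74.6
```

>>> jog_arm(
  rows=[
    [0.3,3.8,-35,0,0,-0.4,0],
    [0.3,3.8,-70,0,0,-0.4,0],
    [0.3,3.8,-105,0,0,-0.4,0],
    [0.3,3.8,-125,0,0,-0.4,0],
    [0.3,3.8,-125,0,0,-0.4,0],
  ],
)

```text
time: 25.1
ee_pos: [0.5444, 0.469, 0.0534]
eef_rot: [[-0.295, 0.956, -0.006], [0.956, 0.295, -0.004], [-0.002, -0.007, -1.0]]
ft_force: [-0.3, -1.1, -1.3]
gripper_width: 0.0183
grip_force: 49.2
```

>>> jog_arm(
  rows=[
    [0,0,0,0,0,0,0],
    [0,0,0,0,0,0,0],
  ],
)

```text
time: 25.27
ee_pos: [0.5483, 0.4713, 0.0615]
eef_rot: [[-0.294, 0.956, 0.003], [0.956, 0.294, 0.002], [0.001, 0.004, -1.0]]
ft_force: [0.3, -0.1, 0.2]
gripper_width: 0.0183
grip_force: 49.2
```

```bash
python3 - <<'E'
from h import *
s=arm.state();R=np.array(s["eef_rot"]);print(np.round(s["ee_pos"],4),np.degrees(np.arctan2(R[1,0],R[0,0])),loc(s["ee_pos"]),s["ft_force"])
c=cap("wrist");np.save("w11.npy",c,allow_pickle=True)
W=pump(c,s["ee_pos"][2]-.0253+.01)/1000;L=np.array([loc(w) for w in W]);L=L[(abs(L[:,0]-56)<25)&(abs(L[:,1])<110)]
for y in range(0,110,12):
    k=abs(L[:,1]-y)<3
    if k.any():print(y,L[k,0].min(),L[k,0].max(),L[k,0].min()/2+L[k,0].max()/2)
print(L[:,1].max())
E
```

```text
[0.5483 0.4713 0.0615] 107.09959432782748 [58.3 23.1] [ 0.30466823 -0.08033068  0.18266821]
0 48.0 67.4 57.7
12 48.2 67.3 57.75
24 47.9 67.1 57.5
36 48.0 66.9 57.45
48 49.3 65.6 57.449999999999996
60 53.6 61.3 57.45
72 50.1 64.2 57.150000000000006
78.4
```

>>> jog_arm(
  rows=[
    [-1.4,-0.4,-10,0,0,0,0],
    [-1.4,-0.4,-19,0,0,0,0],
    [-1.4,-0.4,-25,0,0,0,0],
    [-1.4,-0.4,-27,0,0,0,0],
    [-1.4,-0.4,-27,0,0,0,0],
  ],
)

```text
time: 25.73
ee_pos: [0.5455, 0.4701, 0.0318]
eef_rot: [[-0.294, 0.956, 0.0], [0.956, 0.294, -0.0], [-0.0, 0.0, -1.0]]
ft_force: [-1.3, -1.2, 6.1]
gripper_width: 0.0184
grip_force: 51.2
```

>>> jog_arm(
  rows=[
    [0,0,-0.7,0,0,0,0],
    [0,0,-1.3,0,0,0,0],
    [0,0,-1.3,0,0,0,0],
  ],
)

```text
time: 25.98
ee_pos: [0.5455, 0.4701, 0.0317]
eef_rot: [[-0.294, 0.956, 0.001], [0.956, 0.294, -0.0], [-0.0, 0.001, -1.0]]
ft_force: [-4.9, -4.0, 13.6]
gripper_width: 0.0179
grip_force: 52.1
```

>>> jog_arm(
  rows=[
    [0,0,1,0,0,0,0.2],
    [0,0,1,0,0,0,0.36],
    [0,0,1,0,0,0,0.36],
    [0,0,1,0,0,0,0.36],
  ],
)

```text
time: 26.32
ee_pos: [0.5453, 0.4699, 0.0306]
eef_rot: [[-0.293, 0.956, -0.0], [0.956, 0.293, -0.0], [-0.0, -0.001, -1.0]]
ft_force: [0.2, 0.3, -0.8]
gripper_width: 0.0308
grip_force: 0.0
```

>>> jog_arm(
  rows=[
    [0,0,10,0,0,0,0.36],
    [0,0,30,0,0,0,0.45],
    [0,0,65,0,0,0,0.6],
    [0,0,105,0,0,0,1],
    [0,0,145,0,0,0,1],
  ],
)

```text
time: 26.73
ee_pos: [0.5449, 0.4697, 0.1778]
eef_rot: [[-0.293, 0.956, -0.001], [0.956, 0.293, -0.0], [-0.0, -0.001, -1.0]]
ft_force: [1.5, 0.9, -0.1]
gripper_width: 0.0726
grip_force: 0.0
```

>>> jog_arm(
  rows=[
    [-20,0,30,0,0,0,1],
    [-40,0,50,0,0,0,1],
    [-40,0,50,0,0,0,1],
    [-40,0,50,0,0,0,1],
  ],
)

```text
time: 27.07
ee_pos: [0.5056, 0.4708, 0.229]
eef_rot: [[-0.294, 0.956, 0.003], [0.956, 0.294, 0.002], [0.001, 0.004, -1.0]]
ft_force: [0.6, -0.7, -0.3]
gripper_width: 0.0858
grip_force: 0.0
```

```bash
python3 - <<'E'
from h import *
c=cap("wrist");np.save("w12.npy",c,allow_pickle=True)
cv2.imwrite("pics/final.png",cv2.resize(c["img"],(800,600),interpolation=cv2.INTER_CUBIC))
red(c);L=brush(c);L=L[abs(L[:,0])<15];print("brush",L.min(0),L.max(0))
L=np.array([loc(w) for w in pump(c,.02)/1000]);L=L[(abs(L[:,0]-56)<25)&(abs(L[:,1])<110)];print("pump",L.min(0),L.max(0))
print(arm.state()["time"],arm.state()["ft_force"])
E
```

```text
-20 -67.6 -48.4
-10 -71.9 -44.1
0 -73.9 -41.2
10 -75.8 -38.2
20 -76.3 -36.5
30 -76.8 -36.1
40 -76.1 -36.9
50 -74.1 -37.7
60 -72.3 -38.6
ymax 60.9
brush [ -9.8 -76.2] [11.4 81.1]
pump [ 44.3 -79.5] [64.  76.9]
27.1167 [ 0.3675576   0.7315498  -0.10674899]
```

View pics/final.png

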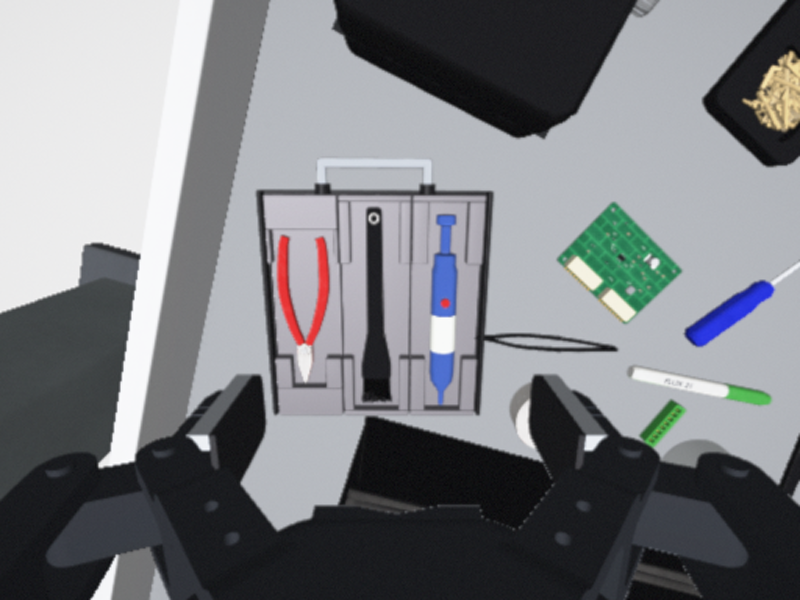

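The cutters (305,310), brush (375,305) and pump (443,310) each lie in the right pocket, with their working ends down the picture, away from the handle at the top. I'm handing the job in.

```bash
python3 -c "
from station import order
print(order.sign_off())"
```

```text
the job is handed in; nothing more can be done
None
```

The pump, brush and side cutters are each in their own pocket with working ends pointing away from the wire handle, and the job is handed in at about 27 s; the sign-off returned no verdict.

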